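# Start the spindle of a hand screw press

## Task

The steel spindle of the little hand press stands loose in the threaded boss of the crosshead. Start its thread without crossing it: turn the wing handle backward (anticlockwise seen from above) until the spindle is felt to drop into the thread, then turn it forward (clockwise) one full turn from there. Finish gripping the wing handle between the fingers and keep holding it still, started just that one turn; do not let go at the end, and do not knock over or push aside the jars, vials and caps standing about.

Things in the scene. Friction and masses are not known exactly. Their poses are not given: they have to be found in the camera images.
- wing (a point): centre of the wing handle on the spindle: flat upright steel key, 12 mm thick (point x), 72 mm long (point y), 28 mm high (14 mm above and below this point), 153 to 156 mm above the table at the start. Turns and sinks with the spindle (0.8 kg), which sinks by its weight alone: a firm grip carries it and keeps it from dropping, so hold it loosely, let go now and then, or push down
- bore (a point): centre of the boss's mouth, on the spindle's upright axis, 100 mm above the table. Boss: steel cylinder 48 mm wide; spindle 19 mm thick in it, 11 mm thick under the handle. The crosshead below it is 46 x 170 mm, top 88 mm above the table (nut caps to 98 mm); base plate 130 x 180 mm, 14 mm high; long sides along this point's y. The press is fixed to the table; nothing else stands as high as the handle within 100 mm
- spindle (a joint): turn of the spindle in rad: grows backward (anticlockwise from above), falls forward (clockwise), counts on over full turns; -0.3 to 0.3 at the start. The thread begins 0.5 to 1.7 rad backward of the start, where exactly is unknown. Turns easily (0.025 N m) and stays where it is left
- lift (a joint): height of the spindle in m: 0 to -0.0027 at the start, lying on the thread's first ridge. Right-hand thread, 10 mm a turn: turned backward it rises a little along the ridge, then falls off its end to about -0.010 (the drop); forward from there it sinks 10 mm a turn under the ridge, to -0.020 after one turn. Bottoms at -0.029; cannot be lifted past 0.008
- resin_jar: small brown jar with a cream lid, 54 mm wide, 32 mm high, loose, beside the press; origin under its centre; leave it where it stands
- attar_pot: tiny bottle with black cap, 33 mm wide, 34 mm high, loose, beside the press; origin under its centre; leave it where it stands
- white_cap: white bottle cap, 33 mm wide, 20 mm high, loose, before the press; origin under its centre; leave it where it lies
- sample_tube: clear tube with white cap lying down, 20 x 78 x 20 mm, loose, before the press; leave it where it lies
- vial_1: glass vial with white cap, 47 mm wide, 85 mm high, loose, on the right; origin under its centre; leave it where it stands
- black_flask: black glass flask with ball stopper, 66 x 85 x 97 mm, loose, on the left; origin under its centre; leave it where it stands
- alu_flask_small: small aluminium flask, 41 mm wide, 106 mm high, loose, on the right; origin under its centre; leave it where it stands

How it is judged:
On the way, in this order (a step that is already met when the one before it is completed fails the run):
1. the spindle has been turned backward until it dropped off the first ridge into the thread (value of joint spindle above 0.5 rad and value of joint lift below -0.0065 m), for 0.1 s.
2. it has been turned forward about one turn and has sunk by the thread's lead (value of joint lift below -0.0175 m), for 0.1 s.
At the end, for the whole second after the job is handed in: The spindle is started one turn past the drop (lift -17.3 to -22.7 mm, that is three quarters of a turn to one and a quarter), it is still, and the fingers grip the wing handle (over 5 N on it) at the end and through the second after (value of joint lift between -0.0227 and -0.0173 m and value of joint spindle between -7.5 and -3 rad and velocity of joint spindle between -0.1 and 0.1 rad/s and distance between the grasp point and wing below 0.04 m and contact force between the fingers and spindle above 5 N); the arm keeps its last pose, push and grip.
It fails at once if a bystander was pushed aside or knocked over (distance of any of resin_jar, attar_pot, white_cap, sample_tube, vial_1, black_flask, alu_flask_small from where it was at the start of the episode above 0.02 m).
It also fails if it takes over 72 s, if anything falls off the work surface, if the arm or the gripper's body presses on something with over 40 N, if the wrist force passes 120 N, or if a joint passes its speed limit or range.

## Robot

A 6-joint arm with a two-finger parallel gripper is mounted at the origin on a cart in front of the work surface, level with it; the furniture and walls round the work are solid. World frame = base frame: x ahead of the robot, y to its left, z up, the work surface at z = 0. Lengths are in m, angles in rad, forces in N, time in s.
With the tool pointing down it reaches from about 0.35 to 0.775 m from the base axis. Payload 7.3 kg.
Tool frame: the origin (TCP) lies at the very end of the fingers, on their centre line; the grasp point (between the pads) lies 19 mm behind it; z points along the fingers, y is the line along which they close (so a half turn about z gives the same grasp; the last joint's range is limited). The gripper opens to 92 mm and grips with 3 to 60 N. Pads are 19 mm wide; open, the fingers measure 130 mm over their backs; the gripper's body (75 mm by 190 mm) begins 47 mm behind the grasp point.
Start: joints at [1.193, 0.342, 1.524, -0, 1.275, -0.146], TCP at [0.121, 0.511, 0.227] pointing down, gripper open.
Joint ranges: [-2.53, 2.53], [-0.77, 2.02], [0.04, 2.7], [-1, 4.14], [0.28, 2.66], [-3.11, 3.11]. Speed limits (rad/s): [2.57, 2.57, 3.14, 3.14, 3.14, 3.14].

## Interface

Orientations are given as [roll, pitch, yaw] about the fixed x, y, z axes, in that order (R = Rz(yaw) Ry(pitch) Rx(roll)).
In Python, from cell import observe, read_camera, get_calibration, hand_in, search_frame gives the robot as it stands.
- The arm moves only by the tool step_arm, never from a script. Its argument "commands" is a list of rows, each an object with "translation": the shift along the tool's x, y, z in mm, a list of three; "roll": the turn about the tool's z in rad. In form: [{"translation": [x, y, z], "roll": roll}, ...]. A call has 1 to 20 rows; each row shifts and turns the commanded pose from where the row before left it, along the tool's axes as they then stand; what a row does not reach is not made up. A row lasts 1/12 s, in which the tool goes at most 41.7 mm and 7.16 degrees, less where a joint would pass 70% of its speed; a pose out of reach is approached as far as the arm can. A call is refused whole if a number of a shift passes 41.7 or a number of a turn 0.125, either way. A call with a gripper value outside its range is refused whole. "fingers" is the opening, from 0 (shut) to 1 (fully open), set as the call begins (left out, the last holds). The fingers move at their own pace and stop on an object; "grip_force" is the grip in N (left out, the last holds). Time passes only in rows, so rows that do not move let the fingers close. It gives the time, the measured TCP pose, the force, the opening and the grip force at its end, in the units of the state.
- observe(): the state, without advancing time (a new reading comes with each control period).
- read_camera(name): name is "scene" or "top" or "wrist"; returns the picture (400x640x3 uint8, red, green, blue); there is no depth.
- get_calibration(name): a dict with "camera_matrix" (3x3 intrinsics, pixels), "world_from_camera" (4x4, takes a point from camera to world coordinates). Camera axes: x right, y up, looking along -z (the intrinsics and any distortion apply to the point x, -y, -z); pixel columns grow to the right and rows downward; lengths in m; the calibration is good to about 2 mm. A picture is of the moment at which its call begins: read the wrist's pose just before it. get_calibration takes no time and is no camera call; for the wrist camera it gives the pose at the moment of the call.
- hand_in(): hands the job in; it is judged then, once.
Trained networks look in the newest picture that a camera, given by its name, has taken for a name from the list of things; names that differ only in an ending like _2 or _b are one class to them, and where a whole thing is asked for, a point or a joint stands for the part that bears it (a point fixed in the world has none). Each returns a list of dicts, best first, with "confidence" (0 to 1); they miss things now and then, are a little off and sometimes report something else, mostly with a low value. They report only what shows in the picture. A call takes as long as a camera call.
- search_frame(camera, name): "at" ([x, y, z] in m, in world coordinates, good to about 4 mm: the middle of the surface that is visible of it).
The state is a dict: "time": time; "qpos": joint angles; "qvel": joint speeds; "joint_efforts": joint torques, N m; "tool_pos": TCP position; "tool_rot": TCP orientation; "contact_force": force on the tool from outside, world axes, zero at the start; "torque": the same for the moment, N m; "opening": finger opening in m; "grip_force": force on a finger pad.
Only numpy, scipy, OpenCV 4.12 (cv2) and the standard library are available. Lean on these libraries where they do the work, as an engineer would, in place of code of your own. Each camera call takes 0.05 s, during which the arm holds its last target. There are 200 camera calls.

## Working session

There is one attempt and no reset: what is moved stays moved. The work goes in short steps, Python scripts to look and compute and a tool call to move; the robot and the scene stay as the last step left them, time stands still between calls to the robot, and variables do not carry over. Pictures are saved under pics/ and viewed, at most 10 in all, crops included, and the job is handed in when it is done.

Besides the shell and the picture viewer there is one more tool, called after "Call:" as name(argument=value, ...) on one line, values as JSON. step_arm: Moves the arm, as the interface text tells. Its arguments: {"type":"object","properties":{"commands":{"type":"array"},"fingers":{"type":"number"},"grip_force":{"type":"number"}},"required":["commands"]}

```bash
mkdir -p pics; python3 - <<'E'
from cell import *
import cv2,numpy as np
for c in("scene","top"):
    im=read_camera(c); cv2.imwrite(f"pics/{c}0.png",im[...,::-1])
    for n in("wing","bore","spindle","resin_jar","attar_pot","white_cap","sample_tube","vial_1","black_flask","alu_flask_small"):
        try: print(c,n,[(np.round(d["at"],3).tolist(),round(d["confidence"],2)) for d in search_frame(c,n)[:2]])
        except Exception as e: print(c,n,e)
s=observe(); print(s)
E
```

```text
scene wing [([0.517, 0.011, 0.158], 0.45)]
scene bore [([0.5, 0.003, 0.018], 0.71), ([0.423, 0.082, 0.016], 0.31)]
scene spindle [([0.515, 0.014, 0.154], 0.74)]
scene resin_jar [([0.534, 0.147, 0.034], 0.84)]
scene attar_pot [([0.46, -0.093, 0.028], 0.56)]
scene white_cap [([0.422, 0.081, 0.018], 0.52)]
scene sample_tube [([0.383, -0.001, 0.021], 0.73)]
scene vial_1 [([0.486, -0.328, 0.062], 0.89), ([0.5, 0.001, 0.02], 0.64)]
scene black_flask []
scene alu_flask_small [([0.596, -0.39, 0.071], 0.77)]
top wing [([0.516, 0.02, 0.165], 0.53)]
top bore [([0.505, 0.013, 0.013], 0.71)]
top spindle [([0.514, 0.019, 0.165], 0.52)]
top resin_jar [([0.537, 0.156, 0.031], 0.74)]
top attar_pot [([0.461, -0.09, 0.035], 0.55)]
top white_cap [([0.429, 0.083, 0.019], 0.58)]
top sample_tube [([0.388, 0.006, 0.017], 0.71)]
top vial_1 [([0.495, -0.316, 0.079], 0.72)]
top black_flask [([0.505, 0.34, 0.065], 0.85)]
top alu_flask_small [([0.603, -0.382, 0.072], 0.57)]
{'time': 1.1, 'qpos': array([ 1.19297984e+00,  3.42005600e-01,  1.52412199e+00,  4.10881161e-05,
        1.27542834e+00, -1.46007091e-01]), 'qvel': array([ 0.00038016,  0.00032279, -0.00025305, -0.00125956,  0.00105186,
        0.00187058]), 'joint_efforts': array([-5.44502345e-04, -4.31129265e+01, -2.44481349e+01,  7.16787530e-02,
        4.84454446e-02,  2.14262980e-05]), 'tool_pos': array([0.12058317, 0.5109661 , 0.22672991]), 'tool_rot': array([ 3.14155061e+00, -3.35486365e-05,  2.90977130e+00]), 'contact_force': array([ 1.12899137, -0.4573958 ,  0.9451455 ]), 'torque': array([-0.01579667,  0.03985201,  0.00795066]), 'grip_force': 0.0, 'opening': 0.09177902728041597}
```

View pics/scene0.png

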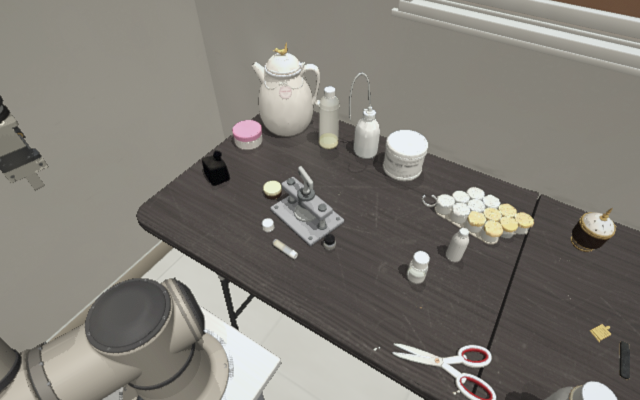

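View pics/top0.png

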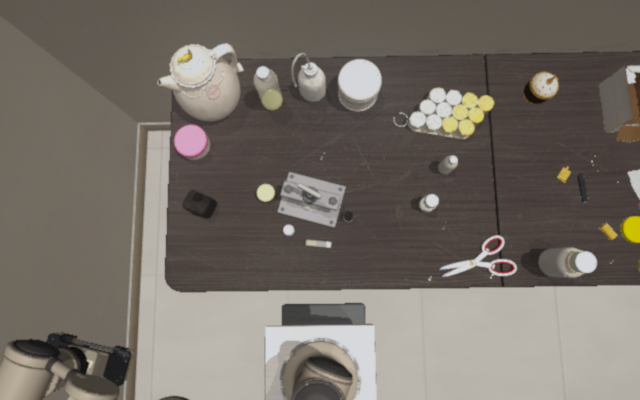

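The scene picture shows the press around pixel (305,215) with its upright wing at about (306,180). The top view has the wing at about (309,190), its length running from upper left to lower right, so its yaw is about -0.5. The network positions agree with both pictures. I'll move above the wing, then turn the fingers across it.

Call:
step_arm(commands=[{"translation": [-25,-19.6,-2],"roll": 0},{"translation": [-25,-19.6,-2],"roll": 0},{"translation": [-25,-19.6,-2],"roll": 0},{"translation": [-25,-19.6,-2],"roll": 0},{"translation": [-25,-19.6,-2],"roll": 0},{"translation": [-25,-19.6,-2],"roll": 0},{"translation": [-25,-19.6,-2],"roll": 0},{"translation": [-25,-19.6,-2],"roll": 0},{"translation": [-25,-19.6,-2],"roll": 0},{"translation": [-25,-19.6,-2],"roll": 0},{"translation": [-25,-19.6,-2],"roll": 0},{"translation": [-25,-19.6,-2],"roll": 0},{"translation": [-25,-19.6,-2],"roll": 0},{"translation": [-25,-19.6,-2],"roll": 0},{"translation": [-25,-19.6,-2],"roll": 0},{"translation": [-25,-19.6,-2],"roll": 0},{"translation": [-25,-19.6,-2],"roll": 0},{"translation": [-25,-19.6,-2],"roll": 0},{"translation": [-25,-19.6,-2],"roll": 0},{"translation": [-25,-19.6,-2],"roll": 0}], fingers=1)

```text
time: 2.77
tool_pos: [0.518, 0.0131, 0.2669]
tool_rot: [3.141, 0.0, 2.909]
contact_force: [0.6, 0.9, 0.4]
opening: 0.0917
grip_force: 0.0
```

Call:
step_arm(commands=[{"translation": [0,0,0],"roll": 0.115},{"translation": [0,0,0],"roll": 0.115},{"translation": [0,0,0],"roll": 0.115},{"translation": [0,0,0],"roll": 0.115},{"translation": [0,0,0],"roll": 0.115},{"translation": [0,0,0],"roll": 0.115},{"translation": [0,0,0],"roll": 0.115},{"translation": [0,0,0],"roll": 0.115},{"translation": [0,0,0],"roll": 0.115},{"translation": [0,0,0],"roll": 0.115},{"translation": [0,0,0],"roll": 0.115},{"translation": [0,0,0],"roll": 0.115},{"translation": [0,0,0],"roll": 0.115},{"translation": [0,0,0],"roll": 0.115},{"translation": [0,0,0],"roll": 0.115},{"translation": [0,0,0],"roll": 0.115},{"translation": [0,0,0],"roll": 0}])

```text
time: 4.18
tool_pos: [0.5172, 0.0146, 0.2667]
tool_rot: [3.142, -0.0, 1.066]
contact_force: [-0.6, -1.0, -1.0]
opening: 0.092
grip_force: 0.0
```

```bash
python3 - <<'E'
from cell import *
import cv2,numpy as np
s=observe(); K=get_calibration("wrist"); im=read_camera("wrist"); cv2.imwrite("pics/w1.png",im[...,::-1])
print(s["time"],s["tool_pos"],s["tool_rot"],s["qpos"]); print(K)
for n in("wing","bore"): print(n,[(np.round(d["at"],3).tolist(),round(d["confidence"],2)) for d in search_frame("wrist",n)[:2]])
E
```

```text
4.1833 [0.51717911 0.01459007 0.26671549] [ 3.14154241e+00 -1.07637418e-04  1.06571844e+00] [-1.20054587e-01  2.99120430e-01  1.47398735e+00  8.25739792e-05
  1.36839789e+00  3.85006704e-01]
{'camera_matrix': array([[343.73693   ,   0.        , 319.19688423],
       [  0.        , 343.73693   , 199.76121156],
       [  0.        ,   0.        ,   1.        ]]), 'world_from_camera': array([[ 8.75289595e-01,  4.64307919e-01,  1.35226775e-01,
         5.53054899e-01],
       [-4.83598840e-01,  8.40063769e-01,  2.45815024e-01,
         8.03461806e-02],
       [ 5.34747841e-04, -2.80554844e-01,  9.59837847e-01,
         4.25205931e-01],
       [ 0.00000000e+00,  0.00000000e+00,  0.00000000e+00,
         1.00000000e+00]])}
wing [([0.521, 0.021, 0.168], 0.73)]
bore [([0.535, 0.034, 0.012], 0.65)]
```

View pics/w1.png

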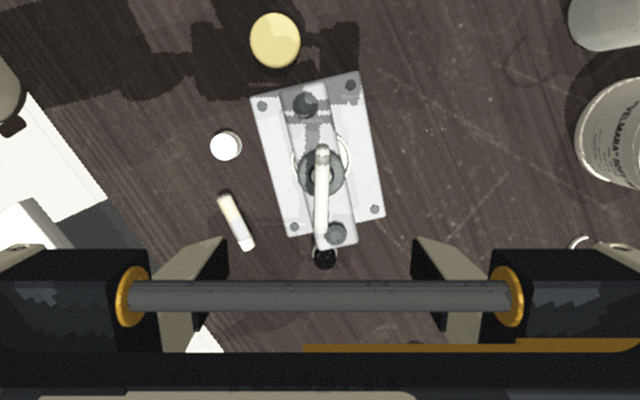

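The wrist picture shows the wing edge-on as a bright bar, from about (322,147) to (320,247). The boss is a ring around (321,172), and the jars are clear of the fingers.

```bash
cat >h.py <<'E'
import numpy as np
def ray(K,px,z):
    M=K["camera_matrix"];T=K["world_from_camera"]
    v=np.linalg.inv(M)@np.array([px[0],px[1],1]); d=T[:3,:3]@np.array([v[0],-v[1],-v[2]])
    o=T[:3,3]; return o+d*(z-o[2])/d[2]
def pix(K,p):
    T=np.linalg.inv(K["world_from_camera"]);c=T[:3,:3]@p+T[:3,3];q=K["camera_matrix"]@np.array([c[0],-c[1],-c[2]]);return q[:2]/q[2]
E
python3 - <<'E'
from cell import *
from h import *
import cv2
K=get_calibration("wrist"); im=cv2.imread("pics/w1.png")
a,b=ray(K,(322,147),.169),ray(K,(320.5,247),.169)
print(a,b,(a+b)/2,np.linalg.norm(a-b),np.degrees(np.arctan2(*(a-b)[1::-1])))
print("bore",ray(K,(321,172),.1), "tcp pix",pix(K,np.array([.517,.0146,.267])))
c=im[130:270,250:400]; cv2.imwrite("pics/w1c.png",cv2.resize(c,None,fx=4,fy=4))
E
```

```text
[0.53823648 0.04965556 0.169     ] [ 0.49885901 -0.02075614  0.169     ] [0.51854774 0.01444971 0.169     ] 0.08067461032875022 60.784068552706884
bore [0.52213897 0.020649   0.1       ] tcp pix [319.55982225 254.60618017]
```

View pics/w1c.png

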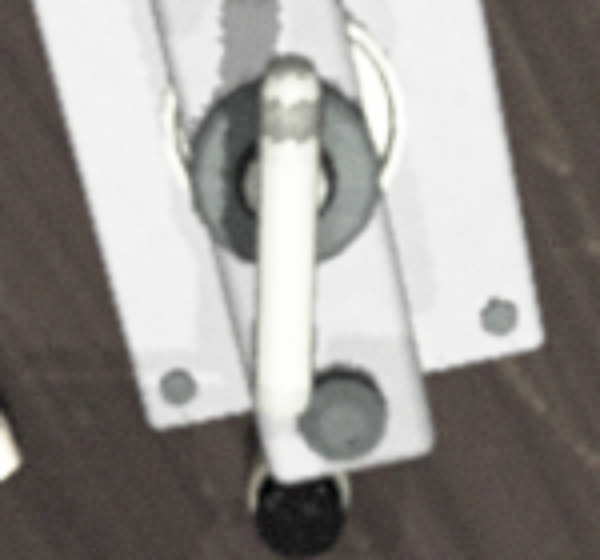

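The crop puts the bar from (322.5,144) to (321.2,232.5) and the boss mouth at (321.7,172.5), in full-picture pixels.

```bash
python3 - <<'E'
from cell import *
from h import *
K=get_calibration("wrist"); s=observe()
a,b=ray(K,(322.5,144),.169),ray(K,(321.2,232.5),.169)
c=(a+b)/2;psi=np.arctan2(*(a-b)[1::-1])
print(a,b,c,np.linalg.norm(a-b),"wing yaw",psi-np.pi/2,"want tool yaw",psi,"now",s["tool_rot"][2])
bo=ray(K,(321.7,172.5),.1);print("bore",bo)
y=s["tool_rot"][2];X=np.array([np.cos(y),np.sin(y)]);Y=np.array([np.sin(y),-np.cos(y)])
for p in(c,bo): d=(p-s["tool_pos"])[:2];print("shift mm",1e3*d@X,1e3*d@Y)
E
```

```text
[0.53961548 0.05143036 0.169     ] [ 0.50533452 -0.00996667  0.169     ] [0.522475   0.02073184 0.169     ] 0.07031911904000325 wing yaw -0.5092304905472669 want tool yaw 1.0615658362476297 now 1.0732185617466894
bore [0.52249845 0.01989609 0.1       ]
shift mm 7.951976684920604 1.753487872286731
shift mm 7.228758657504615 2.172992473433669
```

Call:
step_arm(commands=[{"translation": [7.6,2.0,0],"roll": 0},{"translation": [0,0,15],"roll": 0},{"translation": [0,0,15],"roll": 0},{"translation": [0,0,15],"roll": 0},{"translation": [0,0,15],"roll": 0},{"translation": [0,0,15],"roll": 0},{"translation": [0,0,15],"roll": 0},{"translation": [0,0,15],"roll": 0},{"translation": [0,0,15],"roll": 0},{"translation": [0,0,12],"roll": 0},{"translation": [0,0,12],"roll": 0},{"translation": [0,0,0],"roll": 0},{"translation": [0,0,0],"roll": 0}], fingers=1)

```text
time: 5.42
tool_pos: [0.5226, 0.0206, 0.1224]
tool_rot: [-3.141, 0.0, 1.071]
contact_force: [-0.1, -0.4, 0.3]
opening: 0.0918
grip_force: 0.0
```

Call:
step_arm(commands=[{"translation": [0,0,0],"roll": 0},{"translation": [0,0,0],"roll": 0},{"translation": [0,0,0],"roll": 0},{"translation": [0,0,0],"roll": 0},{"translation": [0,0,0],"roll": 0},{"translation": [0,0,0],"roll": 0},{"translation": [0,0,0],"roll": 0},{"translation": [0,0,0],"roll": 0},{"translation": [0,0,0],"roll": 0},{"translation": [0,0,0],"roll": 0}], fingers=0.18, grip_force=20)

```text
time: 6.25
tool_pos: [0.5225, 0.0203, 0.1227]
tool_rot: [-3.141, -0.0, 1.07]
contact_force: [-0.0, 0.3, 0.1]
opening: 0.0297
grip_force: 0.0
```

```bash
python3 - <<'E'
from cell import *
import cv2
s=observe(); im=read_camera("wrist"); cv2.imwrite("pics/w2.png",im[...,::-1]); print(s["time"],s["tool_pos"],s["opening"],s["grip_force"],s["contact_force"])
E
```

```text
6.25 [0.52253767 0.02030292 0.12268497] 0.029659420861374266 0.0 [-0.03725229  0.30607764  0.11432425]
```

View pics/w2.png

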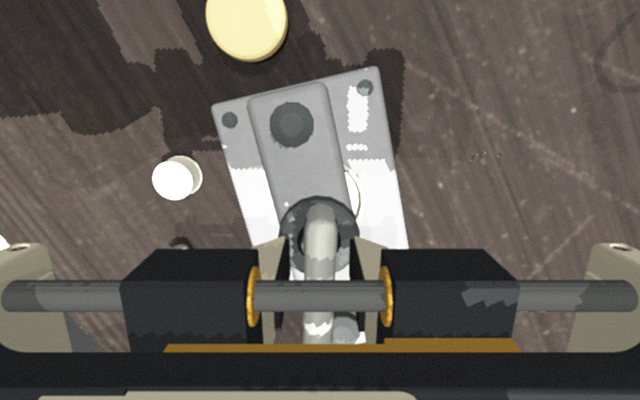

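The fingers straddle the wing evenly and its near end is at (320,205). They are still closing to a loose gap, so next I turn backward in steps.

Call:
step_arm(commands=[{"translation": [0,0,0],"roll": 0},{"translation": [0,0,0],"roll": 0},{"translation": [0,0,0],"roll": 0},{"translation": [0,0,0],"roll": 0},{"translation": [0,0,0],"roll": -0.1},{"translation": [0,0,0],"roll": -0.1},{"translation": [0,0,0],"roll": -0.1},{"translation": [0,0,0],"roll": -0.1},{"translation": [0,0,0],"roll": -0.1},{"translation": [0,0,0],"roll": -0.1},{"translation": [0,0,0],"roll": 0}])

```text
time: 7.22
tool_pos: [0.5221, 0.0205, 0.1229]
tool_rot: [-3.141, -0.001, 1.673]
contact_force: [-2.0, 1.9, 1.4]
opening: 0.0163
grip_force: 1.3
```

```bash
cat >snap.py <<'E'
import sys,cv2
from cell import *
s=observe(); im=read_camera("wrist"); cv2.imwrite(f"pics/{sys.argv[1]}.png",im[...,::-1])
print(s["time"],s["tool_pos"].round(4),s["tool_rot"].round(3),s["qpos"].round(2)[[0,5]],s["opening"],s["grip_force"],s["contact_force"].round(1))
for d in search_frame("wrist","wing")[:1]: print(d)
E
python3 snap.py b1
```

```text
7.2167 [0.5221 0.0205 0.1229] [-3.141e+00 -1.000e-03  1.673e+00] [-0.11 -0.21] 0.016334166775790176 1.2626603222452104 [-2.   1.9  1.4]
{'at': [0.5203, 0.0384, 0.1646], 'confidence': 0.71}
```

Call:
step_arm(commands=[{"translation": [0,0,0],"roll": -0.1},{"translation": [0,0,0],"roll": -0.1},{"translation": [0,0,0],"roll": -0.1},{"translation": [0,0,0],"roll": -0.1},{"translation": [0,0,0],"roll": 0}])

```text
time: 7.73
tool_pos: [0.5218, 0.0203, 0.1228]
tool_rot: [-3.14, -0.001, 2.072]
contact_force: [-4.2, 0.1, 3.1]
opening: 0.0166
grip_force: 2.1
```

```bash
python3 snap.py b2
```

```text
7.7333 [0.5218 0.0203 0.1228] [-3.140e+00 -1.000e-03  2.072e+00] [-0.11 -0.61] 0.016567895464515286 2.0722719468176365 [-4.2  0.1  3.1]
{'at': [0.5137, 0.0363, 0.1663], 'confidence': 0.74}
```

Call:
step_arm(commands=[{"translation": [0,0,0],"roll": -0.1},{"translation": [0,0,0],"roll": -0.1},{"translation": [0,0,0],"roll": -0.1},{"translation": [0,0,0],"roll": -0.1},{"translation": [0,0,0],"roll": 0}])

```text
time: 8.25
tool_pos: [0.522, 0.02, 0.1223]
tool_rot: [-3.14, -0.001, 2.472]
contact_force: [-1.5, -0.4, -0.4]
opening: 0.0167
grip_force: 0.6
```

```bash
python3 snap.py b3; python3 -c "
import cv2,numpy as np
cv2.imwrite('pics/m1.png',np.hstack([cv2.resize(cv2.imread(f'pics/{n}.png')[180:360,250:390],None,fx=1.4,fy=2.8) if 0 else cv2.resize(cv2.imread(f'pics/{n}.png')[180:360,250:390],None,fx=1.4,fy=1.4) for n in('w2','b1','b2','b3')]))"
```

```text
8.25 [0.522  0.02   0.1223] [-3.140e+00 -1.000e-03  2.472e+00] [-0.11 -1.01] 0.016739513780942534 0.5723070481326431 [-1.5 -0.4 -0.4]
{'at': [0.5045, 0.0346, 0.1641], 'confidence': 0.82}
```

View pics/m1.png

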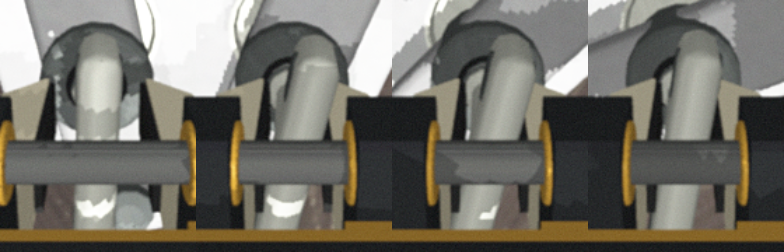

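```bash
python3 - <<'E'
from cell import *
from h import *
K=get_calibration("wrist"); s=observe(); ax=np.array([.5225,.0203])
for play in(0.15,.25):
  psi=s["tool_rot"][2]-play
  for zt in(.169,.167,.159,.157):
    r=[]
    for w in(-.005,0,.005):
      p=np.r_[ax+.036*np.array([np.cos(psi),np.sin(psi)])+w*np.array([np.sin(psi),-np.cos(psi)]),zt]
      r.append(((pix(K,p)-[250,180])*1.4).round(1).tolist())
    print(play,zt,r)
E
python3 -c "
import cv2,numpy as np
cv2.imwrite('pics/m2.png',np.hstack([cv2.resize(cv2.imread(f'pics/{n}.png')[190:250,290:350],None,fx=4.4,fy=4.4,interpolation=cv2.INTER_CUBIC) for n in('b1','b2','b3')]))"
```

```text
0.15 0.169 [[101.0, 52.5], [121.0, 55.4], [141.0, 58.2]]
0.15 0.167 [[100.9, 49.9], [120.6, 52.7], [140.3, 55.5]]
0.15 0.159 [[100.7, 40.1], [119.2, 42.8], [137.7, 45.4]]
0.15 0.157 [[100.6, 37.8], [118.9, 40.5], [137.1, 43.1]]
0.25 0.169 [[115.7, 53.4], [135.2, 58.1], [154.7, 62.8]]
0.25 0.167 [[115.4, 50.7], [134.6, 55.4], [153.8, 60.0]]
0.25 0.159 [[114.3, 40.9], [132.4, 45.3], [150.4, 49.7]]
0.25 0.157 [[114.0, 38.6], [131.8, 43.0], [149.6, 47.3]]
```

View pics/m2.png

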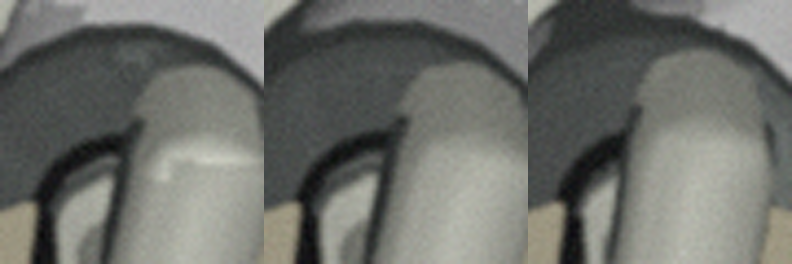

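The crops show the wing end edge at rows 65, 60 and 50. That is only a small sink so far, with no full drop (about 39 px expected). I'll turn backward further.

Call:
step_arm(commands=[{"translation": [0,0,0],"roll": 0},{"translation": [0,0,0],"roll": 0},{"translation": [0,0,0],"roll": 0}])

```text
time: 8.6
tool_pos: [0.5229, 0.0202, 0.1227]
tool_rot: [3.141, 0.001, 2.469]
contact_force: [0.3, -0.2, -0.2]
opening: 0.0166
grip_force: 0.4
```

```bash
python3 snap.py b4
```

```text
8.6 [0.5229 0.0202 0.1227] [3.141e+00 1.000e-03 2.469e+00] [-0.11 -1.01] 0.016643994089288957 0.409024194086669 [ 0.3 -0.2 -0.2]
{'at': [0.5059, 0.0325, 0.1571], 'confidence': 0.59}
```

Call:
step_arm(commands=[{"translation": [0,0,0],"roll": -0.1},{"translation": [0,0,0],"roll": -0.1},{"translation": [0,0,0],"roll": -0.1},{"translation": [0,0,0],"roll": 0},{"translation": [0,0,0],"roll": 0}])

```text
time: 9.12
tool_pos: [0.5219, 0.02, 0.1228]
tool_rot: [-3.141, -0.001, 2.767]
contact_force: [-3.9, -2.1, 3.4]
opening: 0.0165
grip_force: 2.4
```

```bash
python3 snap.py b5;  python3 -c "
import cv2,numpy as np
cv2.imwrite('pics/m3.png',np.hstack([cv2.resize(cv2.imread(f'pics/{n}.png')[180:260,285:350],None,fx=3,fy=3,interpolation=cv2.INTER_CUBIC) for n in('b2','b3','b4','b5')]))"
```

```text
9.1167 [0.5219 0.02   0.1228] [-3.141e+00 -1.000e-03  2.767e+00] [-0.11 -1.3 ] 0.016522746451362536 2.370719430036843 [-3.9 -2.1  3.4]
{'at': [0.5062, 0.0292, 0.1571], 'confidence': 0.57}
```

View pics/m3.png

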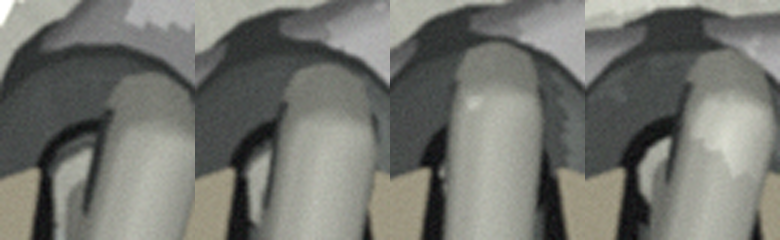

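The drop shows between b3 and b4: the end edge jumped from row 132 in b2 to row 90 in b4, about 10 mm. It came at tool yaw 2.1 to 2.45, so the target wing angle is about -4.1 in tool-yaw terms. Now I turn forward loosely.

Call:
step_arm(commands=[{"translation": [0,0,0],"roll": 0.1},{"translation": [0,0,0],"roll": 0.1},{"translation": [0,0,0],"roll": 0.1},{"translation": [0,0,0],"roll": 0.1},{"translation": [0,0,0],"roll": 0.1},{"translation": [0,0,0],"roll": 0.1},{"translation": [0,0,0],"roll": 0.1},{"translation": [0,0,0],"roll": 0.1},{"translation": [0,0,0],"roll": 0.1},{"translation": [0,0,0],"roll": 0.1},{"translation": [0,0,0],"roll": 0.1},{"translation": [0,0,0],"roll": 0.1},{"translation": [0,0,0],"roll": 0.1},{"translation": [0,0,0],"roll": 0.1},{"translation": [0,0,0],"roll": 0.1}])

```text
time: 10.47
tool_pos: [0.5217, 0.02, 0.122]
tool_rot: [-3.14, 0.001, 1.262]
contact_force: [-3.3, -2.7, -1.5]
opening: 0.0169
grip_force: 2.7
```

Call:
step_arm(commands=[{"translation": [0,0,0],"roll": 0.1},{"translation": [0,0,0],"roll": 0.1},{"translation": [0,0,0],"roll": 0.1},{"translation": [0,0,0],"roll": 0.1},{"translation": [0,0,0],"roll": 0.1},{"translation": [0,0,0],"roll": 0.1},{"translation": [0,0,0],"roll": 0.1},{"translation": [0,0,0],"roll": 0.1},{"translation": [0,0,0],"roll": 0.1},{"translation": [0,0,0],"roll": 0.1},{"translation": [0,0,0],"roll": 0.1},{"translation": [0,0,0],"roll": 0.1},{"translation": [0,0,0],"roll": 0.1},{"translation": [0,0,0],"roll": 0.1},{"translation": [0,0,0],"roll": 0.1}])

```text
time: 11.72
tool_pos: [0.5228, 0.0198, 0.1221]
tool_rot: [3.141, -0.0, -0.238]
contact_force: [0.1, -3.6, -4.1]
opening: 0.0164
grip_force: 2.7
```

```bash
python3 snap.py f1
```

```text
11.7167 [0.5228 0.0198 0.1221] [ 3.141 -0.    -0.238] [-0.11  1.7 ] 0.016379424765623235 2.6512865134282038 [ 0.1 -3.6 -4.1]
{'at': [0.5401, 0.0187, 0.156], 'confidence': 0.83}
```

Call:
step_arm(commands=[{"translation": [0,0,0],"roll": 0.1},{"translation": [0,0,0],"roll": 0.1},{"translation": [0,0,0],"roll": 0.1},{"translation": [0,0,0],"roll": 0.1},{"translation": [0,0,0],"roll": 0.1},{"translation": [0,0,0],"roll": 0.1},{"translation": [0,0,0],"roll": 0.1},{"translation": [0,0,0],"roll": 0.1},{"translation": [0,0,0],"roll": 0.1},{"translation": [0,0,0],"roll": 0.1},{"translation": [0,0,0],"roll": 0.1},{"translation": [0,0,0],"roll": 0.1},{"translation": [0,0,0],"roll": 0},{"translation": [0,0,0],"roll": 0}])

```text
time: 12.98
tool_pos: [0.5221, 0.0204, 0.1224]
tool_rot: [3.14, 0.0, -1.426]
contact_force: [-2.6, -1.7, -2.2]
opening: 0.0167
grip_force: 1.6
```

```bash
python3 snap.py f2;  python3 -c "
import cv2,numpy as np
cv2.imwrite('pics/m4.png',np.hstack([cv2.resize(cv2.imread(f'pics/{n}.png')[180:260,285:350],None,fx=3,fy=3,interpolation=cv2.INTER_CUBIC) for n in('b4','b5','f1','f2')]))"
```

```text
12.9833 [0.5221 0.0204 0.1224] [ 3.14   0.    -1.426] [-0.11  2.89] 0.01670173638411586 1.6296349209733307 [-2.6 -1.7 -2.2]
{'at': [0.5228, 0.0031, 0.1511], 'confidence': 0.57}
```

View pics/m4.png

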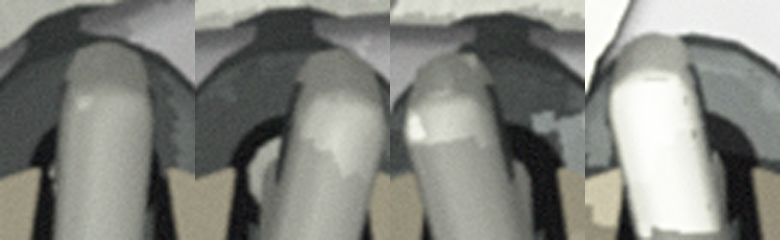

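The wing end edge keeps moving up, from row 88 to 72, which is about 6 mm of sink and matches the angle turned. Joint 6 is near its end, so I'll open wide, turn back half a turn round the wing and take it again loosely.

Call:
step_arm(commands=[{"translation": [0,0,0],"roll": 0},{"translation": [0,0,0],"roll": 0},{"translation": [0,0,0],"roll": 0},{"translation": [0,0,0],"roll": 0},{"translation": [0,0,0],"roll": 0},{"translation": [0,0,0],"roll": 0},{"translation": [0,0,0],"roll": 0},{"translation": [0,0,0],"roll": 0},{"translation": [0,0,0],"roll": 0},{"translation": [0,0,0],"roll": 0},{"translation": [0,0,0],"roll": 0},{"translation": [0,0,0],"roll": 0},{"translation": [0,0,0],"roll": 0},{"translation": [0,0,0],"roll": 0}], fingers=1)

```text
time: 14.25
tool_pos: [0.5226, 0.0203, 0.1227]
tool_rot: [-3.142, 0.0, -1.43]
contact_force: [0.8, 0.4, -0.6]
opening: 0.0915
grip_force: 0.0
```

Call:
step_arm(commands=[{"translation": [0,0,0],"roll": -0.1},{"translation": [0,0,0],"roll": -0.1},{"translation": [0,0,0],"roll": -0.1},{"translation": [0,0,0],"roll": -0.1},{"translation": [0,0,0],"roll": -0.1},{"translation": [0,0,0],"roll": -0.1},{"translation": [0,0,0],"roll": -0.1},{"translation": [0,0,0],"roll": -0.1},{"translation": [0,0,0],"roll": -0.1},{"translation": [0,0,0],"roll": -0.1},{"translation": [0,0,0],"roll": -0.1},{"translation": [0,0,0],"roll": -0.1},{"translation": [0,0,0],"roll": -0.1},{"translation": [0,0,0],"roll": -0.1},{"translation": [0,0,0],"roll": -0.1},{"translation": [0,0,0],"roll": -0.1}])

```text
time: 15.58
tool_pos: [0.5226, 0.0203, 0.1227]
tool_rot: [-3.142, -0.0, 0.175]
contact_force: [-0.5, 0.1, -0.6]
opening: 0.092
grip_force: 0.0
```

Call:
step_arm(commands=[{"translation": [0,0,0],"roll": -0.1},{"translation": [0,0,0],"roll": -0.1},{"translation": [0,0,0],"roll": -0.1},{"translation": [0,0,0],"roll": -0.1},{"translation": [0,0,0],"roll": -0.1},{"translation": [0,0,0],"roll": -0.1},{"translation": [0,0,0],"roll": -0.1},{"translation": [0,0,0],"roll": -0.1},{"translation": [0,0,0],"roll": -0.1},{"translation": [0,0,0],"roll": -0.1},{"translation": [0,0,0],"roll": -0.1},{"translation": [0,0,0],"roll": -0.1},{"translation": [0,0,0],"roll": -0.1},{"translation": [0,0,0],"roll": -0.1},{"translation": [0,0,0],"roll": -0.1},{"translation": [0,0,0],"roll": -0.1},{"translation": [0,0,0],"roll": 0}])

```text
time: 17.0
tool_pos: [0.5226, 0.0203, 0.1227]
tool_rot: [3.142, -0.0, 1.773]
contact_force: [1.3, -0.2, 0.9]
opening: 0.0919
grip_force: 0.0
```

```bash
python3 snap.py r1; python3 - <<'E'
import cv2,numpy as np
# lean of the wing in the open-finger picture: Hough on bright bar edges
im=cv2.cvtColor(cv2.imread("pics/r1.png"),cv2.COLOR_BGR2GRAY)[195:345,265:375]
l=cv2.HoughLinesP(cv2.Canny(im,40,120),1,np.pi/360,25,minLineLength=40,maxLineGap=6)
print(None if l is None else [(*(v[0]+[265,195,265,195]).tolist(),) for v in l][:12])
E
```

```text
17.0 [0.5226 0.0203 0.1227] [ 3.142 -0.     1.773] [-0.11 -0.31] 0.09189973709597285 0.0 [ 1.3 -0.2  0.9]
{'at': [0.517, 0.0348, 0.1529], 'confidence': 0.82}
[(265, 280, 331, 279), (265, 283, 321, 283), (293, 234, 301, 279)]
```

Call:
step_arm(commands=[{"translation": [0,0,0],"roll": 0},{"translation": [0,0,0],"roll": 0},{"translation": [0,0,0],"roll": 0},{"translation": [0,0,0],"roll": 0},{"translation": [0,0,0],"roll": 0},{"translation": [0,0,0],"roll": 0},{"translation": [0,0,0],"roll": 0},{"translation": [0,0,0],"roll": 0},{"translation": [0,0,0],"roll": 0},{"translation": [0,0,0],"roll": 0},{"translation": [0,0,0],"roll": 0},{"translation": [0,0,0],"roll": 0},{"translation": [0,0,0],"roll": 0},{"translation": [0,0,0],"roll": 0}], fingers=0.18)

```text
time: 18.27
tool_pos: [0.5224, 0.0203, 0.1227]
tool_rot: [-3.141, -0.0, 1.77]
contact_force: [-0.8, -0.3, -0.2]
opening: 0.0163
grip_force: 0.3
```

Call:
step_arm(commands=[{"translation": [0,0,0],"roll": 0.1},{"translation": [0,0,0],"roll": 0.1},{"translation": [0,0,0],"roll": 0.1},{"translation": [0,0,0],"roll": 0.1},{"translation": [0,0,0],"roll": 0.1},{"translation": [0,0,0],"roll": 0.1},{"translation": [0,0,0],"roll": 0.1},{"translation": [0,0,0],"roll": 0.1},{"translation": [0,0,0],"roll": 0.1},{"translation": [0,0,0],"roll": 0.1},{"translation": [0,0,0],"roll": 0.1},{"translation": [0,0,0],"roll": 0.1},{"translation": [0,0,0],"roll": 0.1},{"translation": [0,0,0],"roll": 0.1}])

```text
time: 19.43
tool_pos: [0.5222, 0.0199, 0.122]
tool_rot: [3.142, 0.001, 0.365]
contact_force: [0.2, -1.7, -5.0]
opening: 0.0166
grip_force: 2.7
```

Call:
step_arm(commands=[{"translation": [0,0,0],"roll": 0.1},{"translation": [0,0,0],"roll": 0.1},{"translation": [0,0,0],"roll": 0.1},{"translation": [0,0,0],"roll": 0.1},{"translation": [0,0,0],"roll": 0.1},{"translation": [0,0,0],"roll": 0.1},{"translation": [0,0,0],"roll": 0.1},{"translation": [0,0,0],"roll": 0.1},{"translation": [0,0,0],"roll": 0.1},{"translation": [0,0,0],"roll": 0.1},{"translation": [0,0,0],"roll": 0.1},{"translation": [0,0,0],"roll": 0.1},{"translation": [0,0,0],"roll": 0.1},{"translation": [0,0,0],"roll": 0.1},{"translation": [0,0,0],"roll": 0.07},{"translation": [0,0,0],"roll": 0},{"translation": [0,0,0],"roll": 0}])

```text
time: 20.85
tool_pos: [0.5218, 0.0199, 0.1222]
tool_rot: [3.14, 0.0, -1.098]
contact_force: [-2.9, -3.2, -2.9]
opening: 0.0166
grip_force: 2.1
```

Call:
step_arm(commands=[{"translation": [0,0,0],"roll": 0},{"translation": [0,0,0],"roll": 0},{"translation": [0,0,0],"roll": 0},{"translation": [0,0,0],"roll": 0},{"translation": [0,0,0],"roll": 0},{"translation": [0,0,0],"roll": 0},{"translation": [0,0,0],"roll": 0},{"translation": [0,0,0],"roll": 0}], fingers=0.5)

```text
time: 21.52
tool_pos: [0.5226, 0.0204, 0.1227]
tool_rot: [-3.141, 0.0, -1.1]
contact_force: [0.1, -0.2, 0.3]
opening: 0.0459
grip_force: 0.0
```

```bash
python3 snap.py g1; python3 - <<'E'
from cell import *
from h import *
import cv2
K=get_calibration("wrist"); s=observe(); ax=np.array([.5225,.0203]); a=cv2.imread("pics/g1.png")
for psi in(s["tool_rot"][2]+.2,):
  for zt in(.169,.159,.154,.150,.146):
    for e in(-.006,.006):
      p=np.r_[ax+.036*np.array([np.cos(psi),np.sin(psi)])+e*np.array([np.sin(psi),-np.cos(psi)]),zt]; print(zt,e,pix(K,p).round(1))
cv2.imwrite("pics/m5.png",np.hstack([cv2.resize(cv2.imread(f"pics/{n}.png")[170:250,280:350],None,fx=3.8,fy=5,interpolation=cv2.INTER_CUBIC) for n in("b4","r1","g1")]))
E
```

```text
21.5167 [0.5226 0.0204 0.1227] [-3.141  0.    -1.1  ] [-0.11  2.56] 0.0458888848702 0.0 [ 0.1 -0.2  0.3]
{'at': [0.5276, 0.0058, 0.1449], 'confidence': 0.55}
0.169 -0.006 [279.4 224.7]
0.169 0.006 [313.2 218.2]
0.159 -0.006 [282.4 215.3]
0.159 0.006 [313.7 209.3]
0.154 -0.006 [283.7 211.2]
0.154 0.006 [313.9 205.4]
0.15 -0.006 [284.7 208.1]
0.15 0.006 [314.  202.4]
0.146 -0.006 [285.6 205.1]
0.146 0.006 [314.2 199.6]
```

View pics/m5.png

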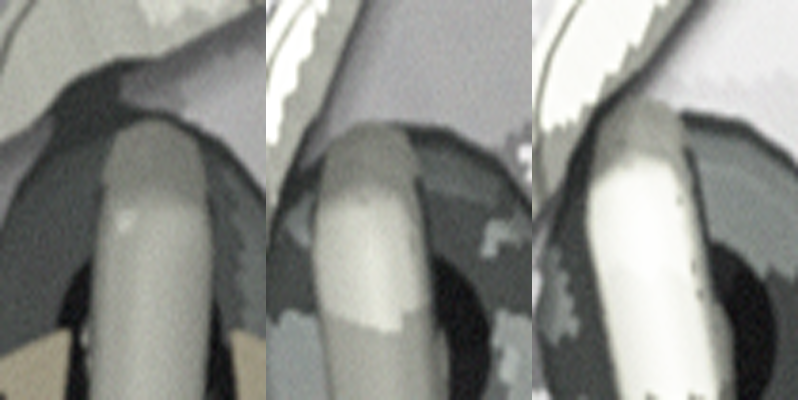

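The last crop shows the wing end edge at about row 202 in the full picture, so the wing top is near 0.149 m. That puts lift at about -0.020, which agrees with the counted angle (6.05 to 6.5 rad past the drop). Now I grip and hold.

Call:
step_arm(commands=[{"translation": [0,0,0],"roll": 0},{"translation": [0,0,0],"roll": 0},{"translation": [0,0,0],"roll": 0},{"translation": [0,0,0],"roll": 0},{"translation": [0,0,0],"roll": 0},{"translation": [0,0,0],"roll": 0},{"translation": [0,0,0],"roll": 0},{"translation": [0,0,0],"roll": 0},{"translation": [0,0,0],"roll": 0},{"translation": [0,0,0],"roll": 0},{"translation": [0,0,0],"roll": 0},{"translation": [0,0,0],"roll": 0},{"translation": [0,0,0],"roll": 0},{"translation": [0,0,0],"roll": 0},{"translation": [0,0,0],"roll": 0},{"translation": [0,0,0],"roll": 0},{"translation": [0,0,0],"roll": 0},{"translation": [0,0,0],"roll": 0}], fingers=0, grip_force=25)

```text
time: 23.12
tool_pos: [0.5213, 0.0204, 0.1223]
tool_rot: [3.139, 0.001, -1.1]
contact_force: [-5.5, -1.0, 1.0]
opening: 0.0117
grip_force: 25.0
```

```bash
python3 snap.py e1; python3 -c "
from cell import *
for c in('scene','top'):
    read_camera(c); print(c,[d['at'] for d in search_frame(c,'wing')[:1]])"
```

```text
23.1167 [0.5213 0.0204 0.1223] [ 3.139e+00  1.000e-03 -1.100e+00] [-0.11  2.56] 0.011666492851950207 24.962564706802368 [-5.5 -1.   1. ]
{'at': [0.5254, 0.0083, 0.1466], 'confidence': 0.85}
scene []
top []
```

```bash
python3 -c "
from cell import *
print(hand_in())"
```

```text
the job is handed in; nothing more can be done
None
```

I handed the job in with the spindle dropped into the thread and turned forward about one turn, at an estimated lift of -20 mm. The wing is gripped at 25 N and held still, with no contact with the jars, vials or caps noticed. The hand-in gave no verdict.

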